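# Stand the carrying tin heavy end down

### The arm

A 6-joint arm with a two-finger parallel gripper is mounted at the origin on the work surface. World frame = base frame: x ahead of the robot, y to its left, z up, the work surface at z = 0. Lengths are in mm, angles in rad, forces in N, time in s.
With the tool pointing down it reaches from about 325 to 900 mm from the base axis. Payload 6.1 kg.
Tool frame: the origin (TCP) lies at the very end of the fingers, on their centre line; the grasp point (between the pads) lies 19 mm behind it; z points along the fingers, y is the line along which they close (so a half turn about z gives the same grasp; the last joint's range is limited). The gripper opens to 85 mm and grips with 20 to 120 N. Pads are 22 mm wide; open, the fingers measure 114 mm over their backs; the gripper's body (76 mm by 85 mm) begins 54 mm behind the grasp point. The pads swing forward as they close: fully open they stand 13 mm farther back than shut.
Start: joints at [1.042, 0.22, 1.526, -0, 1.395, -0.126], TCP at [244.995, 574.972, 231.3] pointing down, gripper open.
Joint ranges: [-2.98, 2.98], [-0.91, 2.08], [0.09, 2.57], [-1.24, 4.39], [0.2, 2.65], [-2.68, 2.68]. Speed limits (rad/s): [2.57, 2.57, 3.01, 3.14, 3.14, 3.14].

### API

Orientations are given as a 3x3 rotation matrix whose columns are the frame's x, y, z axes.
In Python, from cell import monitor, viewer, workorder gives the robot as it stands.
- The arm moves only by the tool step_arm, never from a script. Its argument "commands" is a list of rows, each a list of 3 entries, a list of its own where there are three numbers: the shift along the tool's x, y, z scaled (see below), then the turn about the tool's z scaled (see below), then the opening, from -1 (shut) to 1 (fully open), so that 0 is half open. A call has 1 to 5 rows; each row is the pose to reach, as a shift and turn from the pose commanded when the call began, along the tool's axes at that moment; what a row does not reach only later rows make up. The controller multiplies each number of a shift by 40 cm and each number of a turn by 90 degrees. A row lasts 1/10 s, in which the tool goes at most 50 mm and 8.59 degrees, less where a joint would pass 70% of its speed; a pose out of reach is approached as far as the arm can. A call with a number of a shift or a turn outside -1 to 1 is refused whole. A call with a gripper value outside its range is refused whole. The fingers move at their own pace and stop on an object; "grip_force" is the grip in N (left out, the last holds). Time passes only in rows, so rows that repeat a pose let the fingers close. It gives the time, the measured TCP pose, the force, the opening and the grip force at its end, in the units of the state.
- monitor.state(): the state, without advancing time (a new reading comes with each control period).
- viewer.get_image(name): name is "side" or "top"; returns the picture (400x640x3 uint8, blue, green, red); there is no depth.
- viewer.camera_model(name): a dict with "K" (3x3 intrinsics, pixels), "k1" (the pictures are not rectified: a ray, as slopes to the right and down, at radius r is drawn at 1 + k1 r^2 times it, then the intrinsics apply), "R" (3x3) and "t" (3): a world point X has camera coordinates R X + t. Camera axes: x right, y down, z forward; pixel columns grow to the right and rows downward; lengths in mm; the calibration is good to about 2 mm. A picture is of the moment at which its call begins. camera_model takes no time and is no camera call.
- workorder.finish_job(): hands the job in; it is judged then, once.
The state is a dict: "t": time; "joint_positions": joint angles; "joint_velocities": joint speeds; "effort": joint torques, N m; "eef_pos": TCP position; "tool_rot": TCP orientation; "force": force on the tool from outside, world axes, zero at the start; "torque": the same for the moment, N m; "grip_width": finger opening in mm; "finger_force": force on a finger pad.
Only numpy, scipy, OpenCV 4.12 (cv2) and the standard library are available. Lean on these libraries where they do the work, as an engineer would, in place of code of your own. Each camera call takes 0.05 s, during which the arm holds its last target. There are 200 camera calls.

### The job

Someone packed a full jar into one end of the aluminium carrying tin. Lift the tin clear of the counter by its tall wire handle, see from the way it tilts which end is the heavy one, then stand the tin upright on that end, in the middle of the round cork mat, and let go.

Things in the scene. Friction and masses are not known exactly. Their poses are not given: they have to be found in the camera images.
- tin_center (a point): Centre of the closed aluminium tin, 140 mm long (x axis) x 70 wide (y) x 70 high (z), about 0.56 kg, lying flat at first; the only one with a tall wire handle (not the smaller tin beside it). A jar hidden in its +x or -x end, different each time, shifts its balance 15 to 25 mm that way. Upright it is 140 mm tall on a 70 x 70 mm end, its centre 70 mm up.
- handle_grip (a point): Middle of the handle's round wooden grip: 18 mm thick, 52 mm long, lying along the tin's y, 110 mm from the pivot, about 158 mm above the counter at the start; its z points from pivot to grip. Pinch from above, fingers closing along the tin's x. The wire sides stand 41 mm either side of the middle; the tin turns freely between them.
- bail (a joint): Handle angle about the tin's y, rad: 0 square up from the tin's top face, positive leaning to its +x end, range +-1.9, light friction. Its pivot is at mid-length, 13 mm above the tin's centre (tin's z). Lifted, the tin swings heavy end down and settles in about 1 s with its length 45 to 70 degrees from level, not upright, that end's lower edge roughly under the pivot.
- mat: Round cork mat, 190 mm across, 6 mm thick, fixed; origin at the centre of its underside. With the heavy end's lower edge resting here, carrying the handle about 45 mm on towards the side that end points to, and about 15 mm down, tips the tin up on that end. The pivot then lies 13 mm from the tin's centre, on that side.
Mind the look-alikes: they are no part of the job. Leave any blue look-alike of the part that bears tin_center alone. Several things have the shape of the mat; the one meant has the colours described above.

How it is judged (in metres and radians):
On the way:
1. the tin is lifted clear of the counter by its handle (height (world z) of tin_center above 0.1 m and contact force between bail and the fingers above 1 N), for 0.3 s.
At the end, for the whole second after the job is handed in: The tin stands upright (within 10 degrees) and at rest on its heavy end, released, its centre within 40 mm of the middle of the cork mat (horizontal distance between tin_center and mat below 0.04 m and angle between the x axis of tin_center and the z axis of mat, either way round below 0.17 rad and height (world z) of tin_center between 0.068 and 0.086 m and height (world z) of hidden_jar_c0 below 0.065 m and linear speed of tin below 0.02 m/s); the robot touches nothing.
It also fails if it takes over 56 s, if anything falls off the work surface, if the arm or the gripper's body presses on something with over 40 N, if the wrist force passes 120 N, or if a joint passes its speed limit or range.

## Working session

There is one attempt and no reset: what is moved stays moved. The work goes in short steps, Python scripts to look and compute and a tool call to move; the robot and the scene stay as the last step left them, time stands still between calls to the robot, and variables do not carry over. Pictures are saved under pics/ and viewed, at most 10 in all, crops included, and the job is handed in when it is done.

Besides the shell and the picture viewer there is one more tool, called by a JSON object that holds its "fn" and its "kwargs", one argument or row to a line. step_arm: Moves the arm, as the interface text tells. Shifts and turns lie within -1 to 1; 1 stands for 40 cm of shift or 90 degrees of turn. Its arguments: {"type":"object","properties":{"commands":{"type":"array"},"grip_force":{"type":"number"}},"required":["commands"]}

```bash
mkdir -p pics
cat > h.py <<'E'
import numpy as np,cv2
from cell import monitor,viewer,workorder
def save(n,f,crop=None,s=1):
    im=viewer.get_image(n)
    if crop: x,y,w,h=crop; im=im[y:y+h,x:x+w]
    im=cv2.resize(im,None,fx=s,fy=s,interpolation=cv2.INTER_CUBIC); cv2.imwrite('pics/'+f,im)
def ray(n,u,v):
    c=viewer.camera_model(n);K=np.array(c['K']);R=np.array(c['R']);t=np.array(c['t'])
    k=c['k1'];d=np.array([(u-K[0,2])/K[0,0],(v-K[1,2])/K[1,1]]);s=d.copy()
    for _ in range(30): s=d/(1+k*(s@s))
    return -R.T@t,R.T@np.array([s[0],s[1],1])
def at_z(n,u,v,z):
    o,d=ray(n,u,v);return o+d*(z-o[2])/d[2]
def tri(a,b):
    (o1,d1),(o2,d2)=ray(*a),ray(*b)
    x=np.linalg.lstsq(np.c_[d1,-d2],o2-o1,rcond=None)[0]
    p,q=o1+x[0]*d1,o2+x[1]*d2
    return (p+q)/2,np.linalg.norm(p-q)
def proj(n,X):
    c=viewer.camera_model(n);K=np.array(c['K']);p=np.array(c['R'])@X+np.array(c['t']);s=p[:2]/p[2];s=s*(1+c['k1']*(s@s))
    return K[:2,:2]@s+K[:2,2]
def st():
    s=monitor.state();print({k:np.round(s[k],3).tolist() for k in('t','joint_positions','eef_pos','tool_rot','force','grip_width')})
E
python3 - <<'E'
from h import *
np.set_printoptions(precision=3,suppress=True)
a=viewer.get_image('top');b=viewer.get_image('side')
cv2.imwrite('pics/t0.png',a);cv2.imwrite('pics/s0.png',b)
for n in('top','side'):
    o,d=ray(n,320,200);print(n,o,d)
st()
E
```

```text
top [ 373.669    2.619 1519.023] [ 0.064 -0.002 -0.998]
side [ 169.307 -861.817  703.288] [ 0.256  0.797 -0.547]
{'t': 0.1, 'joint_positions': [1.042, 0.221, 1.527, 0.0, 1.395, -0.126], 'eef_pos': [244.723, 574.501, 230.313], 'tool_rot': [[-0.92, 0.392, -0.001], [0.392, 0.92, -0.002], [0.0, -0.002, -1.0]], 'force': [-0.667, 0.075, 0.043], 'grip_width': 85.369}
```

View pics/t0.png

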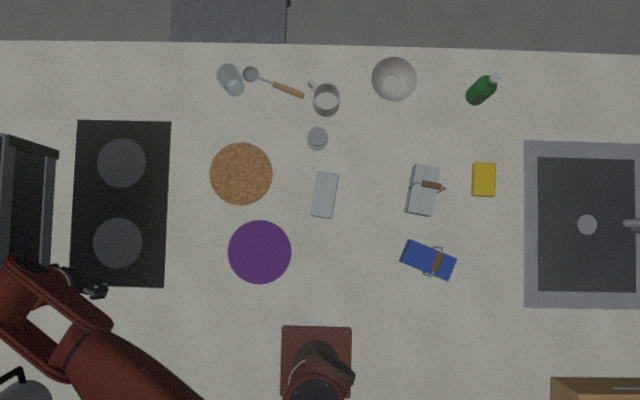

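View pics/s0.png

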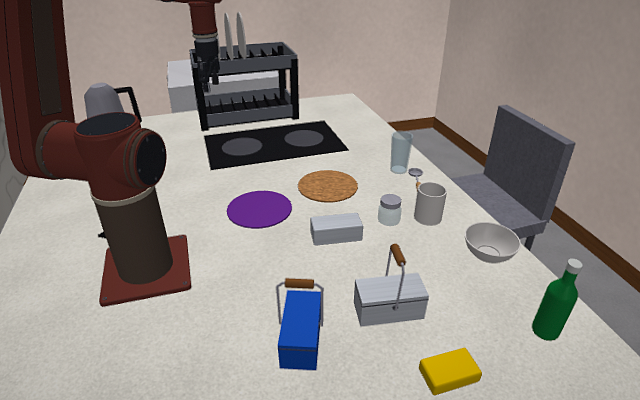

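The top view shows the aluminium tin near (423,190) with its grip near (432,185), and the cork mat at (241,173). The side view shows the tin at (391,299) and its grip at (398,255). I'll zoom in on both.

Run:
```python
from h import *
a=cv2.imread('pics/t0.png')[150:230,390:470];b=cv2.imread('pics/s0.png')[230:340,335:445]
f=lambda i,s:cv2.resize(i,s,interpolation=cv2.INTER_CUBIC)
cv2.imwrite('pics/c0.png',np.hstack([f(a,(400,400)),f(b,(400,400))]))
m=cv2.imread('pics/t0.png');hs=cv2.cvtColor(m,cv2.COLOR_BGR2HSV)[135:215,200:280]
k=(hs[...,1]>90).astype(np.uint8);_,_,s,c=cv2.connectedComponentsWithStats(k);i=1+s[1:,4].argmax();print(s[i],c[i]+[200,135],at_z('top',*(c[i]+[200,135]),6))
```

```text
[  10    8   62   62 2999] [240.58252751 173.52317439] [543.81134624 237.8556907    6.        ]
```

View pics/c0.png

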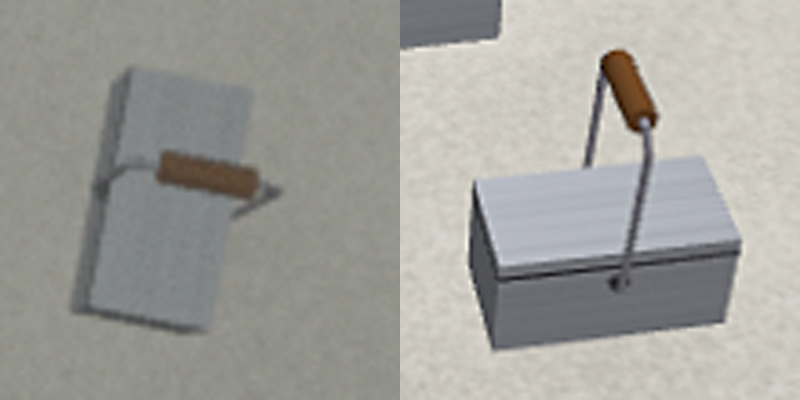

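The crop shows the grip centre at top (431.5,184.5) and side (398,254.7). The top-face corners in the top view are at about (416.5,163.6), (440,167.6), (431.6,216) and (408,211.5).

Run:
```python
from h import *
np.set_printoptions(precision=1,suppress=True)
print(tri(('top',431.5,184.5),('side',398,254.7)))
q=np.array([at_z('top',*p,70) for p in[(416.5,163.6),(440,167.6),(431.6,216),(408,211.5)]])
print(q,q.mean(0));e=(q[0]+q[1]-q[2]-q[3])/2;print(e,np.degrees(np.arctan2(e[1],e[0])))
g=[at_z('top',390+u/5,150+v/5,158) for u,v in((160,166),(257,182))];print(g,np.degrees(np.arctan2(*(g[1]-g[0])[1::-1])))
```

```text
(array([ 510.3, -297.4,  156.3]), np.float64(2.100181890963228))
[[ 576.7 -272.6   70. ]
 [ 566.9 -339.9   70. ]
 [ 428.4 -317.1   70. ]
 [ 439.6 -249.9   70. ]] [ 502.9 -294.9   70. ]
[137.8 -22.8   0. ] -9.386076317558723
[array([ 512. , -271.2,  158. ]), array([ 504.7, -323.2,  158. ])] -98.02390248478689
```

```bash
cat >> h.py <<'E'
def plan(P,yaw,p0=None,R0=None,vmax=230):
    """print shift (units of 400mm, tool axes) and turn (90deg) for successive 5-row calls; yaw = wanted heading of tool y"""
    s=monitor.state();p=np.array(s['eef_pos']) if p0 is None else np.array(p0,float);R=np.array(s['tool_rot']) if R0 is None else R0
    y0=np.degrees(np.arctan2(R[1,1],R[0,1]));dy=(yaw-y0+180)%360-180
    D=np.array(P,float)-p;n=int(max(1,np.ceil(np.linalg.norm(D)/vmax),np.ceil(abs(dy)/42)))
    for i in range(n):
        a=np.radians(y0+dy*i/n);Y=np.array([np.cos(a),np.sin(a),0]);Z=np.array([0,0,-1.]);X=np.cross(Y,Z)
        print('call',i,'shift',np.round(np.array([X@D,Y@D,Z@D])/n/400,4),'turn',round(-dy/n/90,4))
E
python3 -c "
from h import *
plan([510,-297,215],-9)"
```

```text
call 0 shift [-0.366  -0.4361  0.0096] turn 0.2109
call 1 shift [-0.488  -0.2933  0.0096] turn 0.2109
call 2 shift [-0.5569 -0.1187  0.0096] turn 0.2109
call 3 shift [-0.5652  0.0689  0.0096] turn 0.2109
```

{"fn": "step_arm", "kwargs": {
  "commands": [
    [[-0.073,-0.087,0.0],0.042,1],
    [[-0.146,-0.174,0.0],0.084,1],
    [[-0.22,-0.262,0.0],0.126,1],
    [[-0.293,-0.349,0.0],0.168,1],
    [[-0.366,-0.436,0.0],0.21,1]
  ]
}}

```text
t: 0.6
eef_pos: [311.2, 355.3, 230.8]
tool_rot: [[-0.742, 0.67, -0.0], [0.67, 0.742, -0.001], [-0.0, -0.001, -1.0]]
force: [0.9, -0.7, 0.3]
grip_width: 85.6
finger_force: 0.0
```

{"fn": "step_arm", "kwargs": {
  "commands": [
    [[-0.098,-0.059,0.0],0.042,1],
    [[-0.196,-0.118,0.0],0.084,1],
    [[-0.293,-0.176,0.0],0.126,1],
    [[-0.39,-0.235,0.0],0.168,1],
    [[-0.488,-0.293,0.0],0.21,1]
  ]
}}

```text
t: 1.1
eef_pos: [377.9, 137.8, 231.2]
tool_rot: [[-0.485, 0.875, 0.0], [0.875, 0.485, 0.0], [-0.0, 0.0, -1.0]]
force: [0.5, 0.1, -0.1]
grip_width: 85.2
finger_force: 0.0
```

```bash
python3 -c "
from h import *
st();plan([510,-297,215],-9)"
```

```text
{'t': 1.1, 'joint_positions': [0.153, -0.345, 2.066, 0.0, 1.421, -0.353], 'eef_pos': [377.926, 137.758, 231.151], 'tool_rot': [[-0.485, 0.875, 0.0], [0.875, 0.485, 0.0], [-0.0, 0.0, -1.0]], 'force': [0.483, 0.088, -0.061], 'grip_width': 85.242}
call 0 shift [-0.5554 -0.119   0.0202] turn 0.2111
call 1 shift [-0.5639  0.0683  0.0202] turn 0.2111
```

{"fn": "step_arm", "kwargs": {
  "commands": [
    [[-0.111,-0.024,0.0],0.042,1],
    [[-0.222,-0.048,0.0],0.084,1],
    [[-0.333,-0.071,0.0],0.126,1],
    [[-0.444,-0.095,0.0],0.168,1],
    [[-0.555,-0.119,0.0],0.21,1]
  ]
}}

```text
t: 1.6
eef_pos: [444.4, -79.5, 231.1]
tool_rot: [[-0.174, 0.985, 0.0], [0.985, 0.174, 0.0], [0.0, 0.0, -1.0]]
force: [0.5, 0.8, 0.0]
grip_width: 85.5
finger_force: 0.0
```

{"fn": "step_arm", "kwargs": {
  "commands": [
    [[-0.113,0.014,0.0],0.042,1],
    [[-0.226,0.027,0.0],0.084,1],
    [[-0.338,0.041,0.0],0.126,1],
    [[-0.451,0.055,0.0],0.168,1],
    [[-0.564,0.068,0.0],0.21,1]
  ]
}}

```text
t: 2.1
eef_pos: [511.3, -296.6, 230.7]
tool_rot: [[0.154, 0.988, -0.001], [0.988, -0.154, 0.001], [0.001, -0.001, -1.0]]
force: [0.1, 0.3, 0.2]
grip_width: 85.9
finger_force: 0.0
```

```bash
python3 -c "
from h import *
st();plan([510,-297,138],-9)
a=viewer.get_image('top')[130:250,370:490];b=viewer.get_image('side')[160:340,320:500]
f=lambda i:cv2.resize(i,(400,400),interpolation=cv2.INTER_CUBIC)
cv2.imwrite('pics/c1.png',np.hstack([f(a),f(b)]))"
```

```text
{'t': 2.1, 'joint_positions': [-0.659, 0.141, 1.618, 0.0, 1.383, -0.505], 'eef_pos': [511.325, -296.591, 230.674], 'tool_rot': [[0.154, 0.988, -0.001], [0.988, -0.154, 0.001], [0.001, -0.001, -1.0]], 'force': [0.133, 0.263, 0.204], 'grip_width': 85.928}
call 0 shift [-0.0015 -0.0031  0.2317] turn 0.0017
```

View pics/c1.png

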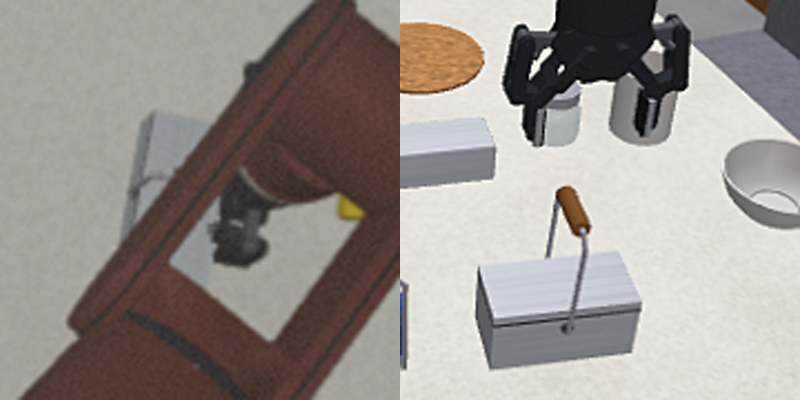

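The side crop shows the open fingers at (535,115) and (648,110), directly above the grip at (575,210). They are aligned with the tin's x, so I'll lower and grip.

{"fn": "step_arm", "kwargs": {
  "commands": [
    [[-0.001,-0.003,0.06],0,1],
    [[-0.001,-0.003,0.12],0,1],
    [[-0.001,-0.003,0.18],0,1],
    [[-0.001,-0.003,0.231],0,1],
    [[-0.001,-0.003,0.231],0,1]
  ]
}}

```text
t: 2.7
eef_pos: [507.6, -292.6, 135.0]
tool_rot: [[0.15, 0.989, -0.006], [0.989, -0.15, 0.005], [0.004, -0.007, -1.0]]
force: [0.2, 0.9, -0.7]
grip_width: 85.1
finger_force: 0.0
```

{"fn": "step_arm", "kwargs": {
  "commands": [
    [[0,0,0],0,-0.4],
    [[0,0,0],0,-1],
    [[0,0,0],0,-1],
    [[0,0,0],0,-1],
    [[0,0,0],0,-1]
  ],
  "grip_force": 80
}}

```text
t: 3.2
eef_pos: [510.6, -295.4, 140.1]
tool_rot: [[0.151, 0.989, 0.002], [0.989, -0.151, -0.001], [-0.001, 0.002, -1.0]]
force: [0.4, -0.7, -1.6]
grip_width: 15.7
finger_force: 77.9
```

{"fn": "step_arm", "kwargs": {
  "commands": [
    [[0,0,0],0,-1],
    [[0,0,0],0,-1],
    [[0,0,-0.02],0,-1],
    [[0,0,-0.04],0,-1],
    [[0,0,-0.06],0,-1]
  ]
}}

```text
t: 3.7
eef_pos: [509.5, -294.6, 162.5]
tool_rot: [[0.151, 0.989, -0.002], [0.989, -0.151, 0.001], [0.001, -0.002, -1.0]]
force: [1.1, -0.1, -5.3]
grip_width: 15.7
finger_force: 78.3
```

{"fn": "step_arm", "kwargs": {
  "commands": [
    [[0,0,-0.07],0,-1],
    [[0,0,-0.14],0,-1],
    [[0,0,-0.21],0,-1],
    [[0,0,-0.28],0,-1],
    [[0,0,-0.33],0,-1]
  ]
}}

```text
t: 4.2
eef_pos: [510.1, -295.1, 297.1]
tool_rot: [[0.151, 0.989, 0.001], [0.989, -0.151, -0.001], [-0.001, 0.001, -1.0]]
force: [1.0, -0.2, -5.5]
grip_width: 15.2
finger_force: 78.6
```

{"fn": "step_arm", "kwargs": {
  "commands": [
    [[0,0,0],0,-1],
    [[0,0,0],0,-1],
    [[0,0,0],0,-1],
    [[0,0,0],0,-1],
    [[0,0,0],0,-1]
  ]
}}

```text
t: 4.7
eef_pos: [509.6, -294.7, 293.4]
tool_rot: [[0.151, 0.989, -0.002], [0.989, -0.151, 0.002], [0.001, -0.002, -1.0]]
force: [0.1, -1.3, -5.4]
grip_width: 15.2
finger_force: 78.6
```

{"fn": "step_arm", "kwargs": {
  "commands": [
    [[0,0,0],0,-1],
    [[0,0,0],0,-1],
    [[0,0,0],0,-1],
    [[0,0,0],0,-1],
    [[0,0,0],0,-1]
  ]
}}

```text
t: 5.2
eef_pos: [510.0, -295.1, 295.0]
tool_rot: [[0.151, 0.989, 0.0], [0.989, -0.151, -0.0], [-0.0, 0.0, -1.0]]
force: [-0.1, -0.2, -4.5]
grip_width: 15.7
finger_force: 78.6
```

```bash
python3 -c "
from h import *
st()
save('side','c2.png',(300,100,200,200),3)"
```

```text
{'t': 5.2, 'joint_positions': [-0.658, 0.101, 1.542, -0.0, 1.499, -0.507], 'eef_pos': [510.048, -295.079, 294.954], 'tool_rot': [[0.151, 0.989, 0.0], [0.989, -0.151, -0.0], [-0.0, 0.0, -1.0]], 'force': [-0.094, -0.176, -4.502], 'grip_width': 15.711}
```

View pics/c2.png

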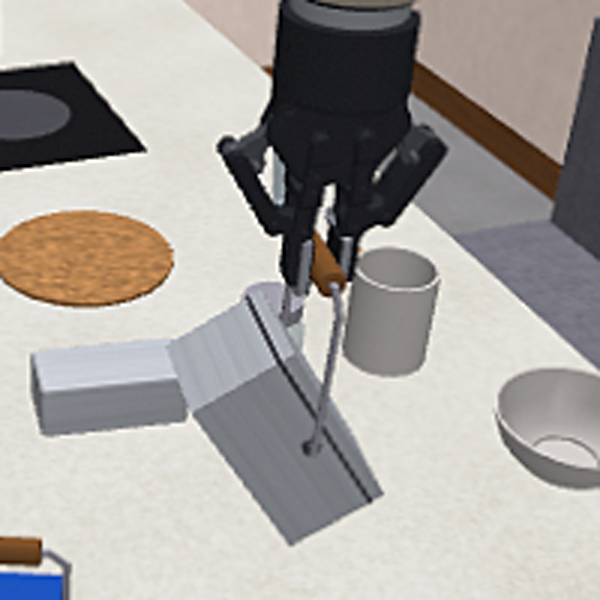

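The side crop shows the lid facing right and the lower corner at (292,545) under the pivot at (312,450). The lower end points right, so the heavy end is on the tool's +y side, towards world +x. The length is about 55° from level. I'll carry the tin along y to the mat.

{"fn": "step_arm", "kwargs": {
  "commands": [
    [[0.05,-0.008,0],0,-1],
    [[0.12,-0.018,0],0,-1],
    [[0.19,-0.029,0],0,-1],
    [[0.26,-0.04,0],0,-1],
    [[0.333,-0.051,0],0,-1]
  ]
}}

```text
t: 5.75
eef_pos: [509.7, -158.6, 295.0]
tool_rot: [[0.151, 0.989, 0.0], [0.989, -0.151, 0.0], [0.0, 0.0, -1.0]]
force: [0.4, 0.4, -5.5]
grip_width: 15.4
finger_force: 78.6
```

{"fn": "step_arm", "kwargs": {
  "commands": [
    [[0.067,-0.01,0],0,-1],
    [[0.133,-0.02,0],0,-1],
    [[0.2,-0.031,0],0,-1],
    [[0.267,-0.041,0],0,-1],
    [[0.333,-0.051,0],0,-1]
  ]
}}

```text
t: 6.25
eef_pos: [509.5, -23.7, 295.2]
tool_rot: [[0.151, 0.989, 0.0], [0.989, -0.151, 0.0], [0.0, 0.0, -1.0]]
force: [0.3, -0.4, -4.7]
grip_width: 15.9
finger_force: 78.6
```

{"fn": "step_arm", "kwargs": {
  "commands": [
    [[0.067,-0.01,0],0,-1],
    [[0.133,-0.02,0],0,-1],
    [[0.2,-0.031,0],0,-1],
    [[0.267,-0.041,0],0,-1],
    [[0.333,-0.051,0],0,-1]
  ]
}}

```text
t: 6.75
eef_pos: [509.2, 111.0, 295.2]
tool_rot: [[0.15, 0.989, 0.0], [0.989, -0.15, 0.0], [0.0, 0.0, -1.0]]
force: [0.4, -0.5, -5.5]
grip_width: 15.8
finger_force: 78.6
```

{"fn": "step_arm", "kwargs": {
  "commands": [
    [[0.08,-0.012,0],0,-1],
    [[0.16,-0.024,0],0,-1],
    [[0.23,-0.035,0],0,-1],
    [[0.29,-0.044,0],0,-1],
    [[0.333,-0.051,0],0,-1]
  ]
}}

```text
t: 7.25
eef_pos: [508.9, 246.3, 295.0]
tool_rot: [[0.149, 0.989, -0.0], [0.989, -0.149, 0.001], [0.001, -0.0, -1.0]]
force: [0.2, -0.1, -5.7]
grip_width: 15.4
finger_force: 78.6
```

{"fn": "step_arm", "kwargs": {
  "commands": [
    [[0,0,0],0,-1],
    [[0,0,0],0,-1],
    [[0,0,0],0,-1],
    [[0,0,0],0,-1],
    [[0,0,0],0,-1]
  ]
}}

```text
t: 7.75
eef_pos: [509.9, 243.3, 295.0]
tool_rot: [[0.152, 0.988, 0.0], [0.988, -0.152, -0.0], [-0.0, 0.0, -1.0]]
force: [-0.2, -0.3, -5.7]
grip_width: 15.8
finger_force: 78.6
```

```bash
python3 -c "
from h import *
st();plan([509.4,243.3,200],-8.7)
save('side','c3.png',(240,50,200,200),3)"
```

```text
{'t': 7.75, 'joint_positions': [0.306, 0.042, 1.604, -0.0, 1.495, 0.458], 'eef_pos': [509.901, 243.272, 295.005], 'tool_rot': [[0.152, 0.988, 0.0], [0.988, -0.152, -0.0], [-0.0, 0.0, -1.0]], 'force': [-0.235, -0.302, -5.725], 'grip_width': 15.848}
call 0 shift [-1.000e-04 -1.200e-03  2.375e-01] turn -0.0005
```

View pics/c3.png

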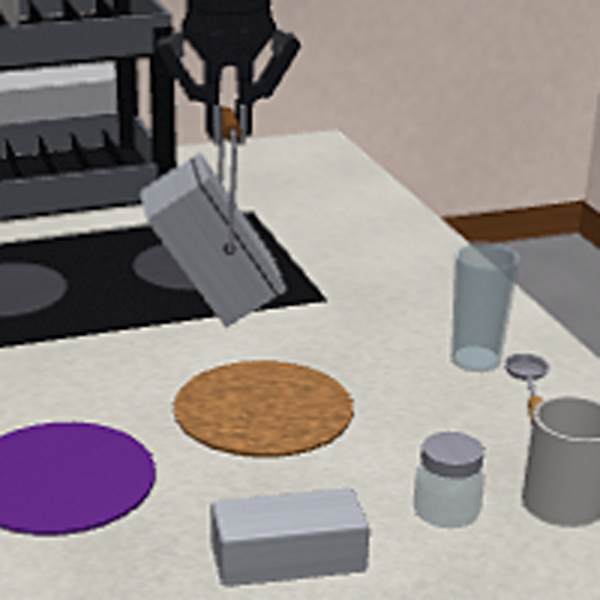

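The tin hangs steadily over the mat, with its lower corner at (228,325) and the pivot at (230,248). I'll lower it in stages, watching the force.

{"fn": "step_arm", "kwargs": {
  "commands": [
    [[0,0,0.04],0,-1],
    [[0,0,0.1],0,-1],
    [[0,0,0.16],0,-1],
    [[0,0,0.21],0,-1],
    [[0,0,0.238],0,-1]
  ]
}}

```text
t: 8.3
eef_pos: [508.2, 243.3, 196.2]
tool_rot: [[0.151, 0.988, -0.004], [0.989, -0.151, -0.001], [-0.002, -0.004, -1.0]]
force: [-0.4, -0.1, -6.5]
grip_width: 15.5
finger_force: 78.5
```

{"fn": "step_arm", "kwargs": {
  "commands": [
    [[0,0,0],0,-1],
    [[0,0,0.01],0,-1],
    [[0,0,0.02],0,-1],
    [[0,0,0.03],0,-1],
    [[0,0,0.04],0,-1]
  ]
}}

```text
t: 8.8
eef_pos: [510.1, 244.1, 184.1]
tool_rot: [[0.151, 0.989, 0.001], [0.989, -0.151, 0.0], [0.0, 0.001, -1.0]]
force: [-0.2, 0.4, -5.3]
grip_width: 15.9
finger_force: 78.7
```

{"fn": "step_arm", "kwargs": {
  "commands": [
    [[0,0,0.003],0,-1],
    [[0,0,0.006],0,-1],
    [[0,0,0.008],0,-1],
    [[0,0,0.01],0,-1],
    [[0,0,0.01],0,-1]
  ]
}}

```text
t: 9.3
eef_pos: [511.8, 244.4, 182.5]
tool_rot: [[0.151, 0.989, 0.005], [0.989, -0.151, 0.001], [0.002, 0.005, -1.0]]
force: [1.1, -0.0, 6.7]
grip_width: 15.5
finger_force: 79.9
```

{"fn": "step_arm", "kwargs": {
  "commands": [
    [[0,0.012,-0.005],0,-1],
    [[0,0.024,-0.004],0,-1],
    [[0,0.036,-0.003],0,-1],
    [[0,0.048,-0.001],0,-1],
    [[0,0.06,0.002],0,-1]
  ]
}}

```text
t: 9.8
eef_pos: [534.1, 240.2, 178.7]
tool_rot: [[0.151, 0.989, 0.0], [0.989, -0.151, -0.0], [-0.0, 0.0, -1.0]]
force: [0.9, 0.3, -1.2]
grip_width: 15.1
finger_force: 79.1
```

{"fn": "step_arm", "kwargs": {
  "commands": [
    [[0,0.012,0.004],0,-1],
    [[0,0.024,0.008],0,-1],
    [[0,0.036,0.014],0,-1],
    [[0,0.048,0.02],0,-1],
    [[0,0.058,0.026],0,-1]
  ]
}}

```text
t: 10.3
eef_pos: [556.5, 236.8, 168.0]
tool_rot: [[0.151, 0.989, -0.001], [0.989, -0.151, 0.0], [-0.0, -0.001, -1.0]]
force: [-1.9, 1.7, 10.6]
grip_width: 15.3
finger_force: 80.4
```

```bash
python3 -c "
from h import *
st();X=np.array([544,238,0])
save('side','c4.png',(240,50,200,200),3)"
```

```text
{'t': 10.3, 'joint_positions': [0.272, 0.224, 1.644, 0.0, 1.275, 0.423], 'eef_pos': [556.477, 236.819, 167.96], 'tool_rot': [[0.151, 0.989, -0.001], [0.989, -0.151, 0.0], [-0.0, -0.001, -1.0]], 'force': [-1.866, 1.706, 10.631], 'grip_width': 15.319}
```

View pics/c4.png

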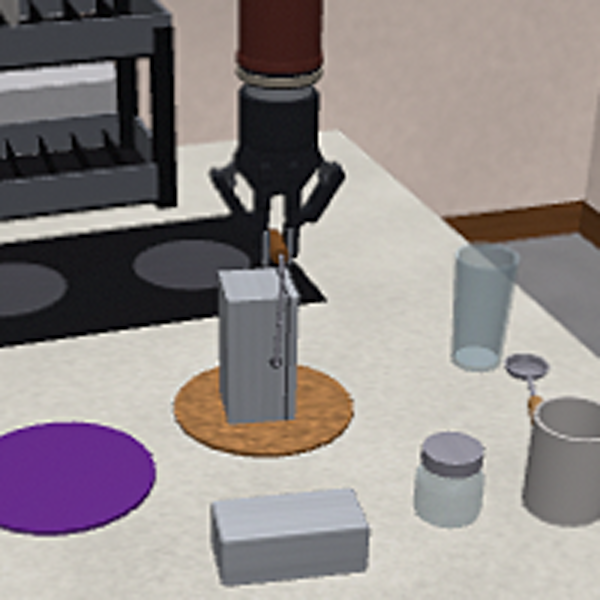

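The tin stands upright in the middle of the mat, with its base at about (260,420). I'll ease off, open the gripper and withdraw straight up.

{"fn": "step_arm", "kwargs": {
  "commands": [
    [[0,0,-0.002],0,-1],
    [[0,0,-0.002],0,-1],
    [[0,0,-0.002],0,-0.5],
    [[0,0,-0.002],0,-0.4],
    [[0,0,-0.002],0,-0.2]
  ]
}}

```text
t: 10.85
eef_pos: [556.9, 237.0, 170.1]
tool_rot: [[0.151, 0.989, 0.001], [0.989, -0.151, 0.0], [0.001, 0.001, -1.0]]
force: [-1.0, -0.6, -0.2]
grip_width: 34.4
finger_force: 0.0
```

{"fn": "step_arm", "kwargs": {
  "commands": [
    [[0,0,0],0,0.2],
    [[0,0,0],0,0.6],
    [[0,0,0],0,1],
    [[0,0,0],0,1],
    [[0,0,0],0,1]
  ]
}}

```text
t: 11.35
eef_pos: [556.5, 236.8, 169.3]
tool_rot: [[0.151, 0.989, 0.0], [0.989, -0.151, 0.0], [0.0, 0.0, -1.0]]
force: [0.9, -0.3, 0.4]
grip_width: 85.0
finger_force: 0.0
```

```bash
python3 -c "
from h import *
st()
save('side','c5.png',(240,50,200,200),3)"
```

```text
{'t': 11.35, 'joint_positions': [0.272, 0.222, 1.643, 0.0, 1.276, 0.423], 'eef_pos': [556.452, 236.847, 169.296], 'tool_rot': [[0.151, 0.989, 0.0], [0.989, -0.151, 0.0], [0.0, 0.0, -1.0]], 'force': [0.874, -0.254, 0.397], 'grip_width': 84.951}
```

View pics/c5.png

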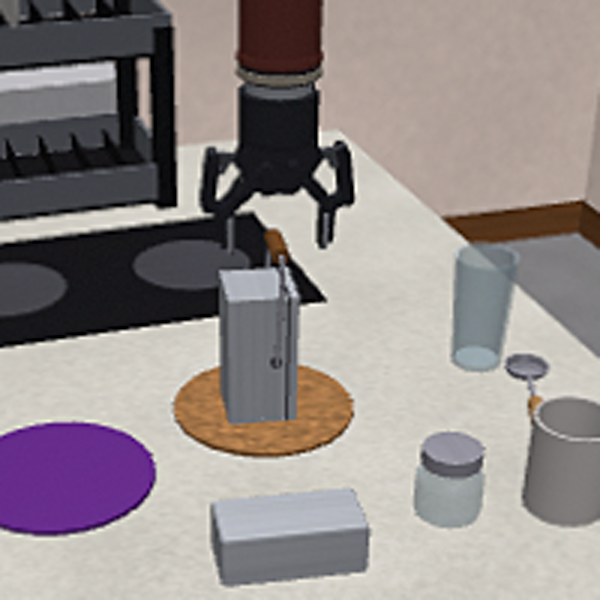

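The gripper is open and the handle stays up at (276,245), between the fingers at (230,235) and (325,230). The tin is still standing, so I'll withdraw upwards.

{"fn": "step_arm", "kwargs": {
  "commands": [
    [[0,0,-0.04],0,1],
    [[0,0,-0.1],0,1],
    [[0,0,-0.16],0,1],
    [[0,0,-0.22],0,1],
    [[0,0,-0.25],0,1]
  ]
}}

```text
t: 11.9
eef_pos: [557.6, 237.2, 273.4]
tool_rot: [[0.151, 0.989, 0.005], [0.989, -0.151, 0.001], [0.002, 0.005, -1.0]]
force: [0.6, 0.0, 0.2]
grip_width: 85.4
finger_force: 0.0
```

{"fn": "step_arm", "kwargs": {
  "commands": [
    [[0,0,0],0,1],
    [[0,0,0],0,1],
    [[0,0,0],0,1],
    [[0,0,0],0,1],
    [[0,0,0],0,1]
  ]
}}

```text
t: 12.4
eef_pos: [556.0, 236.7, 268.1]
tool_rot: [[0.151, 0.989, -0.002], [0.989, -0.151, -0.001], [-0.001, -0.002, -1.0]]
force: [-0.6, 0.5, 1.1]
grip_width: 85.3
finger_force: 0.0
```

{"fn": "step_arm", "kwargs": {
  "commands": [
    [[0,0,0],0,1],
    [[0,0,0],0,1],
    [[0,0,0],0,1],
    [[0,0,0],0,1],
    [[0,0,0],0,1]
  ]
}}

```text
t: 12.9
eef_pos: [556.5, 236.8, 269.4]
tool_rot: [[0.151, 0.989, 0.0], [0.989, -0.151, 0.0], [0.0, 0.0, -1.0]]
force: [-0.2, 1.2, 0.0]
grip_width: 85.3
finger_force: 0.0
```

```bash
python3 -c "
from h import *
save('side','c6.png',(240,50,200,200),3)"
```

```text
(no output)
```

View pics/c6.png

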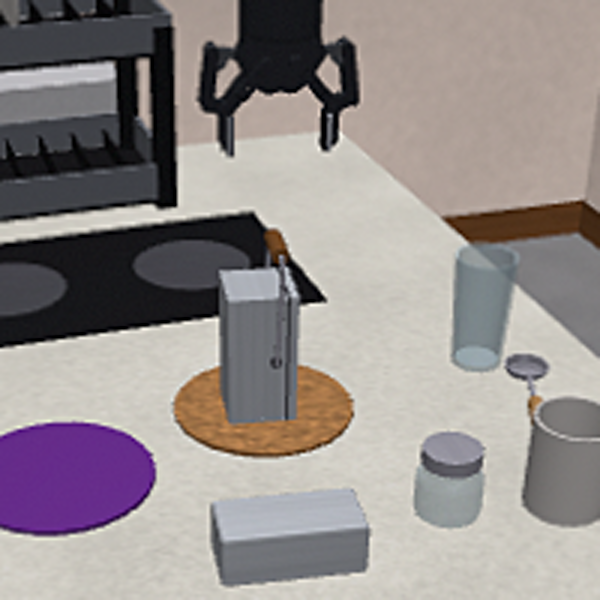

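The tin stands upright at (260,345), centred on the cork mat, and the gripper is well clear above it. I'll hand the job in.

```bash
python3 -c "
from h import *
print(workorder.finish_job())"
```

```text
the job is handed in; nothing more can be done
None
```

The tin is standing upright on its heavy end (its lower end when lifted), about in the middle of the cork mat by my measurements, released with the gripper clear; I handed the job in at about 13 s, and no verdict came back.

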